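Unbolt and hold open the bread case

ROBOT

A 7-joint arm with a two-finger parallel gripper is mounted at the origin on the work surface. World frame = base frame: x ahead of the robot, y to its left, z up, the work surface at z = 0. Lengths are in m, angles in rad, forces in N, time in s.
With the tool pointing down it reaches from about 0.375 to 0.925 m from the base axis. Payload 3.1 kg.
Tool frame: the origin (TCP) lies at the very end of the fingers, on their centre line; the grasp point (between the pads) lies 19 mm behind it; z points along the fingers, y is the line along which they close (so a half turn about z gives the same grasp; the last joint's range is limited). The gripper opens to 85 mm and grips with 20 to 120 N. Pads are 22 mm wide; open, the fingers measure 114 mm over their backs; the gripper's body (76 mm by 85 mm) begins 54 mm behind the grasp point. The pads swing forward as they close: fully open they stand 13 mm farther back than shut.
Start: joints at [-1.262, 0.383, 0.044, 1.598, -0.018, 1.161, -0.05], TCP at [0.257, 0.597, 0.231] pointing down, gripper open.
Joint ranges: [-2.61, 2.61], [-0.41, 2.15], [-1.48, 1.57], [0, 2.5], [-1.57, 4.71], [0.05, 1.97], [-2.85, 2.85]. Speed limits (rad/s): [2.79, 2.79, 3.14, 3.14, 3.14, 3.14, 3.14].

INTERFACE

Orientations are given as a unit quaternion [w, x, y, z].
In Python, from bench import bot gives the robot as it stands. The module is installed in compiled form; this text tells all that it offers.
- The arm moves only by the tool arm_command, never from a script. Its argument "series" is a list of rows, each a list of 7 numbers: the turn, a rotation vector about the tool's x, y, z in rad, then the shift along the tool's x, y, z in m, then the gripper's target within -1 to 1 (fully open at 1, half-way at 0, shut at -1). A call has exactly 8 rows; each row shifts and turns the commanded pose from where the row before left it, along the tool's axes as they then stand; what a row does not reach is not made up. A row lasts 1/8 s, in which the tool goes at most 62.5 mm and 10.7 degrees, less where a joint would pass 70% of its speed; a pose out of reach is approached as far as the arm can. A call with a gripper value outside its range is refused whole. The fingers move at their own pace and stop on an object; "grip_force" is the grip in N (left out, the last holds). Time passes only in rows, so rows that do not move let the fingers close, or fill a call up. It gives the time, the measured TCP pose, the force, the opening and the grip force at its end, in the units of the state.
- bot.get_state(): the state, without advancing time (a new reading comes with each control period).
- bot.read_camera(name): name is "scene" or "top" or "wrist"; returns a dict with "image" (400x640x3 uint8, red, green, blue), "fx", "fy", "cx", "cy" (pixels), "origin" and "attitude" of the camera in the world. Camera axes: x right, y up, looking along -z (the intrinsics and any distortion apply to the point x, -y, -z); pixel columns grow to the right and rows downward; lengths in m; the calibration is good to about 2 mm. A picture is of the moment at which its call begins. There is no depth.
- bot.sign_off(): hands the job in; it is judged then, once.
The state is a dict: "time": time; "qpos": joint angles; "dq": joint speeds; "tau": joint torques, N m; "ee_pos": TCP position; "tool_rot": TCP orientation; "contact_force": force on the tool from outside, world axes, zero at the start; "wrist_torque": the same for the moment, N m; "opening": finger opening in m; "grip_force": force on a finger pad.
Only numpy, scipy, OpenCV 4.12 (cv2) and the standard library are available. Lean on these libraries where they do the work, as an engineer would, in place of code of your own. Each camera call takes 0.05 s, during which the arm holds its last target. There are 200 camera calls.

TASK

Open the glazed bread case on the counter so I can take rolls out: take the black ball knob of its spring bolt, pull it sideways along the lid until the bolt is out of its keeper, and lift the lid by that knob until its front edge is about 15 cm above the rim. The lid has no stay, so do not let it drop; finish while you are still holding it up, steady, by the knob. Leave the roll, the booklet and the coin dish that lie on the counter where they are.

Things in the scene. Friction and masses are not known exactly. Their poses are not given: they have to be found in the camera images.
- case: Low bread case of brown wood, 300 deep (x) x 400 wide (y) x 100 high, rolls inside, fixed to the counter; place and turn vary. Origin: centre of its underside, on the counter. Its -x side is the front (towards the robot, turned up to 0.45 rad either way), the lid's two brass hinges are along its +x side, +y is its left end seen from the robot. A framed clear lid lies on it.
- keeper (a point): Centre of the eye in the steel keeper plate that stands at the right-hand (-y) end of the case near its front; plate 40 x 8, its top 14 above this point. While the bolt is in it the lid cannot rise.
- knob: Black ball knob, 24 in diameter, on an 8 thick upright stem on the bolt; the lid's only grip. Origin: the ball's centre, 44 above the lid's top (158 above the counter with the lid shut), 22.5 behind the lid's front edge, 130 from the lid's middle towards the case's -y. It moves with the bolt along the case's +y (towards the lid's middle) and with the lid about the hinge.
- bolt (a joint): How far the spring bolt is drawn, in m: 0 shot (tip 14 mm deep in the keeper), 0.014 just clear, 0.022 end stop. 12 mm steel rod along the case's y on the lid's front rail, axis 10 mm above the lid; two guide saddles, 17 mm high, 58 and 70 mm either side of the knob. Its spring pushes it towards -y, about 3 N at 0 and 8.5 N at 0.022, and shoots it again when released.
- lid (a joint): Opening angle of the lid in rad: 0 shut, growing as the front edge rises, stop at 1.3. The lid (0.5 to 1.1 kg in all) falls shut when let go. 0.51 puts the front edge 150 mm above the rim.
- lid_hinge (a point): Middle of the lid's hinge axis, 156 behind the case's centre along its +x and 100 above the counter; the axis runs along the case's y.
- lid_front (a point): Middle of the lower front edge of the lid (wooden frame with clear pane, 300 x 400, 14 thick, its top 114 above the counter when shut); 306 from the hinge axis, level with the rim of the case (100 above the counter) when shut.
- roll_a: Loose crusty bread roll, 88 across, 52 high, on the counter beyond the case's left (+y) end, near its front. Origin: centre of its underside. To be left alone.
- booklet: Blue booklet, 100 x 140 x 8, lying on the counter beyond the case's right (-y) end. Origin: centre of its underside. To be left alone.
- dish: Flat round steel coin dish, 110 across, 22 high, on the counter beyond the case's left (+y) end, behind the roll. Origin: centre of its underside. To be left alone.

How it is judged:
By the outcome, as a careful person would: the job done as asked, in the order asked, and still so for the second after the job is handed in, while the arm keeps its last pose, push and grip.
It also fails if it takes over 35 s, if anything falls off the work surface, if the arm or the gripper's body presses on something with over 40 N, if the wrist force passes 120 N, or if a joint passes its speed limit or range.

## Working session

There is one attempt and no reset: what is moved stays moved. The work goes in short steps, Python scripts to look and compute and a tool call to move; the robot and the scene stay as the last step left them, time stands still between calls to the robot, and variables do not carry over. Pictures are saved under pics/ and viewed, at most 10 in all, crops included, and the job is handed in when it is done.

Besides the shell and the picture viewer there is one more tool, called after "Call:" as a command line: name --pt "numbers of a row" for each row, then --argument value for the rest. arm_command: Moves the arm, as the interface text tells. Its arguments: {"type":"object","properties":{"series":{"type":"array","items":{"type":"array","items":{"type":"number"}}},"grip_force":{"type":"number"}},"required":["series"]}

```bash
mkdir -p pics; cat > h.py <<'E'
import numpy as np, cv2
from bench import bot
from scipy.spatial.transform import Rotation as R
def rot(a):
    a=np.array(a,float)
    return a if a.shape==(3,3) else R.from_quat(np.r_[a[1:],a[0]]).as_matrix()
def cam(n,f=None):
    c=bot.read_camera(n)
    if f: cv2.imwrite('pics/'+f,c['image'][:,:,::-1])
    return c
def ray(c,u,v):
    d=rot(c['attitude'])@np.array([(u-c['cx'])/c['fx'],-(v-c['cy'])/c['fy'],-1]); return np.array(c['origin']),d/np.linalg.norm(d)
def onz(c,u,v,z):
    o,d=ray(c,u,v); return o+d*(z-o[2])/d[2]
def tri(rs):
    A=sum(np.eye(3)-np.outer(d,d) for o,d in rs); b=sum((np.eye(3)-np.outer(d,d))@o for o,d in rs); return np.linalg.solve(A,b)
E
python3 - <<'E'
from h import *
for n in('scene','top'):
    c=cam(n,n+'1.png'); print({k:v for k,v in c.items() if k!='image'})
s=bot.get_state();print(s)
E
```

```text
{'fx': 489.7030685473523, 'fy': 489.7030685473523, 'cx': 327.7601070229079, 'cy': 200.5567578810661, 'origin': array([ 1.1809921 , -0.51067754,  0.99577685]), 'attitude': array([0.85233342, 0.33137321, 0.13845996, 0.38019518])}
{'fx': 369.8651256655024, 'fy': 369.8651256655024, 'cx': 323.0084297778708, 'cy': 188.56143986274043, 'origin': array([5.14204644e-01, 2.33235107e-04, 1.07185162e+00]), 'attitude': array([-0.69795501, -0.05015172,  0.03574084,  0.71348875])}
{'time': 0.1, 'qpos': array([-1.26178707,  0.38375406,  0.0438368 ,  1.5994133 , -0.01792992,
        1.16122684, -0.04993113]), 'dq': array([-0.00230084, -0.00084695, -0.00053804, -0.00308304, -0.00125628,
       -0.00091142,  0.0020651 ]), 'tau': array([ 3.03025467e-03, -4.34731257e+01,  1.02940209e+00, -2.50455433e+01,
        1.08230390e-02,  5.51871883e-03, -1.11185173e-06]), 'ee_pos': array([0.25684513, 0.59616442, 0.23001394]), 'tool_rot': array([-1.94714301e-04,  2.01986821e-01,  9.79387499e-01, -1.18878216e-03]), 'contact_force': array([ 0.48213246, -0.20136131,  0.29081599]), 'wrist_torque': array([-0.05757835, -0.00821097,  0.01616697]), 'grip_force': 0.0, 'opening': 0.08529684832317767}
```

View pics/scene1.png

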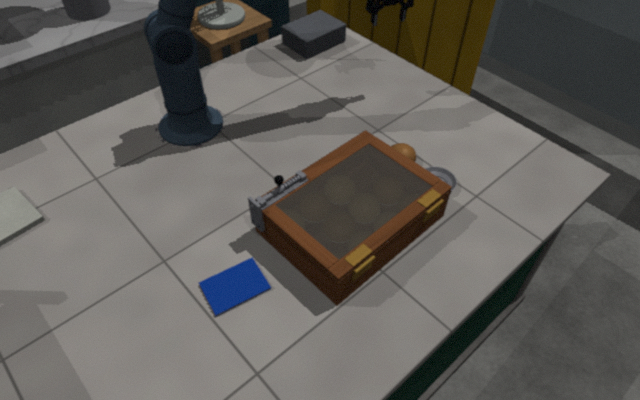

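View pics/top1.png

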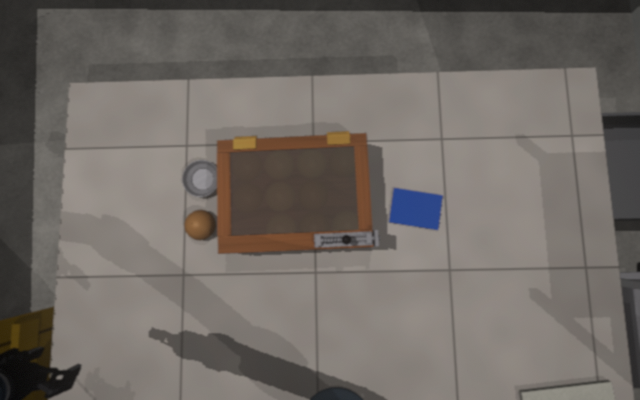

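The top view shows the knob at (346,240) and lid corners at about (219,253), (372,246), (366,133) and (218,141). In the scene view the knob is at (279,180), and the arm is clear of the case.

```bash
python3 - <<'E'
from h import *
t=cam('top');s=cam('scene')
print('knob tri',tri([ray(t,346.5,239.5),ray(s,279,180)]),onz(t,346.5,239.5,.158),onz(s,279,180,.158))
for uv in[(219,253),(372,246),(366,133),(218,141)]: print(onz(t,*uv,.114))
for uv in[(365,133),(451,187),(342,271)]: print('s',onz(s,*uv,.114))
a=cv2.resize(t['image'][120:265,205:385],None,fx=4.4,fy=4.0,interpolation=2)
a=cv2.resize(t['image'][120:265,205:385],None,fx=4,fy=4,interpolation=2)
cv2.imwrite('pics/tc.png',a[:,:,::-1])
b=cv2.resize(s['image'][160:240,235:335],None,fx=7,fy=7,interpolation=2)
cv2.imwrite('pics/sc.png',b[:,:,::-1])
q=bot.get_state();print(rot(q['tool_rot']))
E
```

```text
knob tri [ 0.50066642 -0.03531108  0.15596851] [ 0.49925477 -0.0371087   0.158     ] [ 0.50383274 -0.03464585  0.158     ]
[0.47082789 0.28939606 0.114     ]
[ 0.48077063 -0.10347455  0.114     ]
[ 0.77714328 -0.09847585  0.114     ]
[0.76577131 0.29607469 0.114     ]
s [0.48250057 0.28305457 0.114     ]
s [0.77147082 0.29746568 0.114     ]
s [ 0.77227698 -0.07878533  0.114     ]
[[-9.18423384e-01  3.95598444e-01 -5.99228050e-04]
 [ 3.95598887e-01  9.18421964e-01 -1.61742146e-03]
 [-8.95052096e-05 -1.72253164e-03 -9.99998512e-01]]
```

View pics/tc.png

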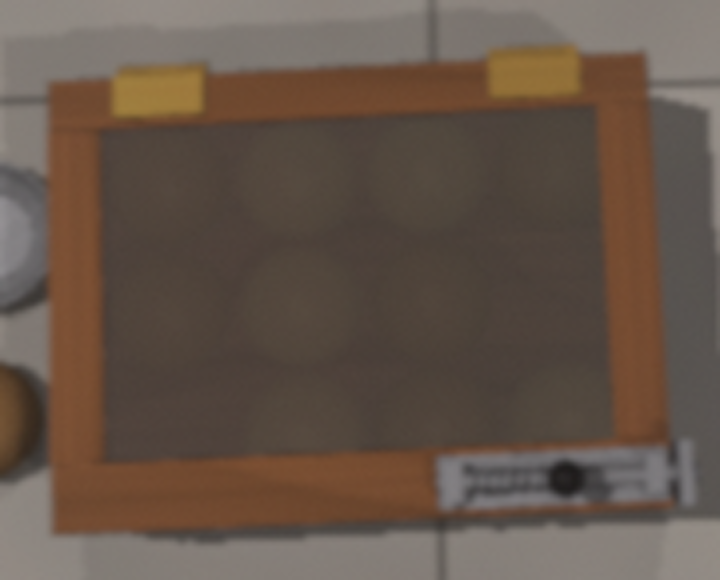

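View pics/sc.png

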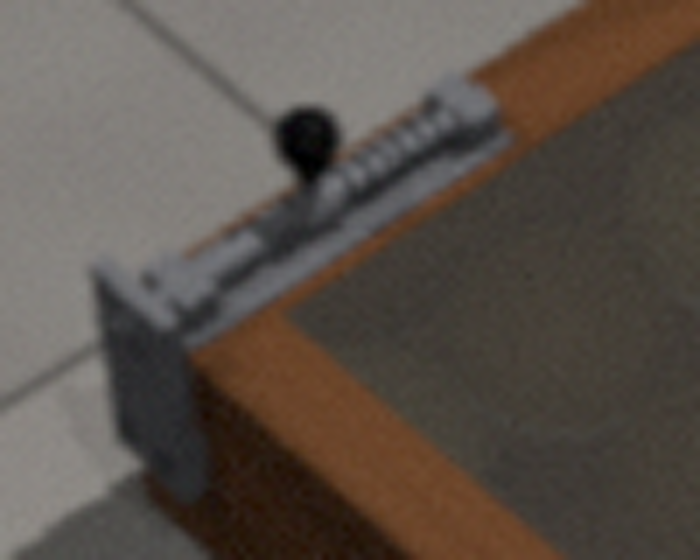

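The crops refine the positions: knob at (346.8,239.5) in top and (278.6,179.7) in scene. That puts the knob at about (0.500, -0.0365), with a case yaw of about 0.022 rad. I'll turn first, then traverse.

Call:
arm_command --pt "0 0 -0.143 0 0 0 1" --pt "0 0 -0.143 0 0 0 1" --pt "0 0 -0.143 0 0 0 1" --pt "0 0 0 -0.015 -0.042 0 1" --pt "0 0 0 -0.015 -0.042 0 1" --pt "0 0 0 -0.015 -0.042 0 1" --pt "0 0 0 -0.015 -0.042 0 1" --pt "0 0 0 -0.015 -0.042 0 1" --grip_force 60

```text
time: 1.2
ee_pos: [0.3372, 0.3871, 0.2312]
tool_rot: [0.0, -0.011, 1.0, -0.0]
contact_force: [0.8, -0.0, 0.9]
opening: 0.0852
grip_force: 0.0
```

Call:
arm_command --pt "0 0 0 -0.015 -0.042 0 1" --pt "0 0 0 -0.015 -0.042 0 1" --pt "0 0 0 -0.015 -0.042 0 1" --pt "0 0 0 -0.015 -0.042 0 1" --pt "0 0 0 -0.015 -0.042 0 1" --pt "0 0 0 -0.015 -0.042 0 1" --pt "0 0 0 -0.015 -0.042 0 1" --pt "0 0 0 -0.015 -0.042 0 1"

```text
time: 2.2
ee_pos: [0.4645, 0.0541, 0.2313]
tool_rot: [0.0, -0.011, 1.0, 0.0]
contact_force: [1.3, -0.1, 0.9]
opening: 0.0856
grip_force: 0.0
```

Call:
arm_command --pt "0 0 0 -0.011 -0.03 0 1" --pt "0 0 0 -0.011 -0.03 0 1" --pt "0 0 0 -0.0115 -0.0314 0 1" --pt "0 0 0 0 0 0 1" --pt "0 0 0 0 0 0 1" --pt "0 0 0 0 0 0 1" --pt "0 0 0 0 0 0 1" --pt "0 0 0 0 0 0 1"

```text
time: 3.2
ee_pos: [0.4997, -0.0345, 0.2313]
tool_rot: [-0.0, -0.012, 1.0, 0.0]
contact_force: [-0.3, -0.2, 0.5]
opening: 0.0856
grip_force: 0.0
```

```bash
python3 - <<'E'
from h import *
c=cam('wrist','w1.png');s=cam('scene')
print({k:v for k,v in c.items() if k!='image'},bot.get_state()['ee_pos'])
o=np.array(c['origin'])
p=rot(c['attitude']).T@(np.array([.5,-.0365,.158])-o);print('pred',c['cx']-c['fx']*p[0]/p[2],c['cy']+c['fy']*p[1]/p[2])
E
```

```text
{'fx': 357.59301290773277, 'fy': 357.59301290773277, 'cx': 313.8273418170015, 'cy': 199.39019029109585, 'origin': array([ 0.42674219, -0.0379195 ,  0.37406247]), 'attitude': array([ 0.69132914, -0.10133845, -0.10334914,  0.7078937 ])} [ 0.49975563 -0.03488199  0.2312961 ]
pred 313.53831129386634 212.42759336253877
```

View pics/w1.png

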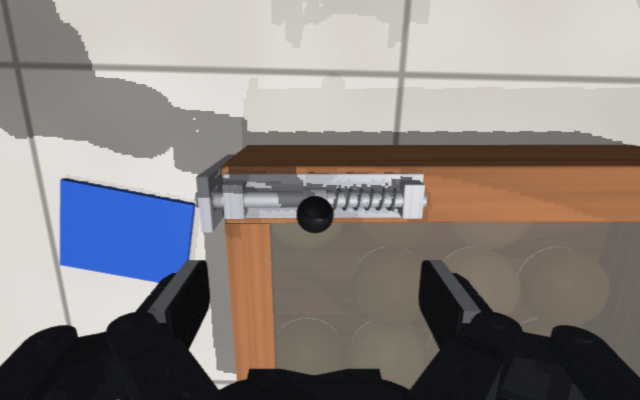

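The wrist view shows the knob at (315,214), within about 1 mm of the prediction, and the rail runs parallel to the finger line. Next I descend and grip.

Call:
arm_command --pt "0 0 0 -0.0007 -0.001 0.02 1" --pt "0 0 0 0 0 0.025 1" --pt "0 0 0 0 0 0.025 1" --pt "0 0 0 0 0 0.024 1" --pt "0 0 0 0 0 0 -0.2" --pt "0 0 0 0 0 0 -1" --pt "0 0 0 0 0 0 -1" --pt "0 0 0 0 0 0 -1" --grip_force 60

```text
time: 4.3
ee_pos: [0.5016, -0.034, 0.1389]
tool_rot: [0.001, -0.012, 1.0, 0.002]
contact_force: [-1.1, 2.7, 4.2]
opening: 0.0207
grip_force: 58.4
```

Call:
arm_command --pt "0 0 0 0 0 0 -1" --pt "0 0 0 0 0 0 -1" --pt "0 0 0 0 0 0 -1" --pt "0 0 0 0 0 0 -1" --pt "0 0 0 0 0 0 -1" --pt "0 0 0 0 0 0 -1" --pt "0 0 0 0 0 0 -1" --pt "0 0 0 0 0 0 -1"

```text
time: 5.3
ee_pos: [0.5016, -0.0341, 0.1389]
tool_rot: [0.001, -0.012, 1.0, 0.002]
contact_force: [-1.4, 3.4, 5.1]
opening: 0.0209
grip_force: 58.4
```

```bash
python3 - <<'E'
from h import *
c=cam('wrist');s=cam('scene')
a=cv2.resize(c['image'][110:310,160:480],None,fx=2,fy=2)
b=cv2.resize(s['image'][130:230,230:330],None,fx=4,fy=4,interpolation=2)[:,:160*4]
b=cv2.resize(b,(400,400));a=cv2.resize(a,(640,400))[:,120:520]
cv2.imwrite('pics/g1.png',np.hstack([a,b])[:,:,::-1])
E
```

```text
(no output)
```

View pics/g1.png

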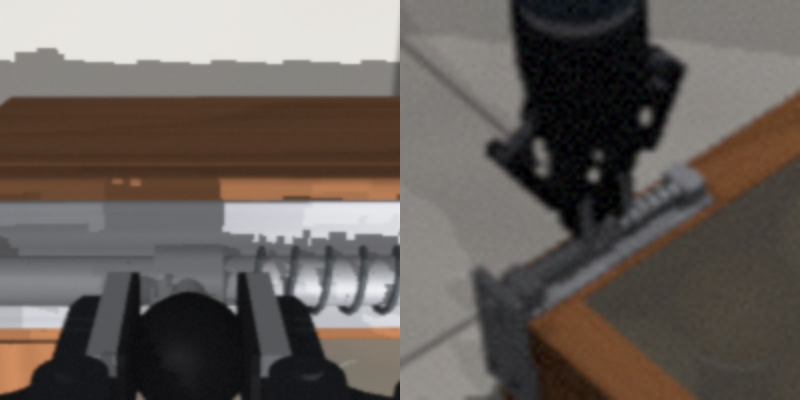

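The ball sits between the pads. Next, draw the bolt along tool +y.

Call:
arm_command --pt "0 0 0 0 0.003 0 -1" --pt "0 0 0 0 0.003 0 -1" --pt "0 0 0 0 0.003 0 -1" --pt "0 0 0 0 0.003 0 -1" --pt "0 0 0 0 0.003 0 -1" --pt "0 0 0 0 0.003 0 -1" --pt "0 0 0 0 0 0 -1" --pt "0 0 0 0 0 0 -1"

```text
time: 6.4
ee_pos: [0.5013, -0.022, 0.1389]
tool_rot: [0.001, -0.01, 1.0, -0.002]
contact_force: [-1.4, -5.7, 5.8]
opening: 0.0211
grip_force: 58.5
```

```bash
python3 - <<'E'
from h import *
c=cam('wrist');s=cam('scene')
a=cv2.resize(c['image'][150:350,130:330],(400,400))
b=cv2.resize(s['image'][170:240,230:300],(400,400),interpolation=2)
cv2.imwrite('pics/g2.png',np.hstack([a,b])[:,:,::-1])
q=bot.get_state();print(q['contact_force'],q['ee_pos'])
E
```

```text
[-1.81847636 -5.56324939  6.29129504] [ 0.50127864 -0.02200706  0.13890866]
```

View pics/g2.png

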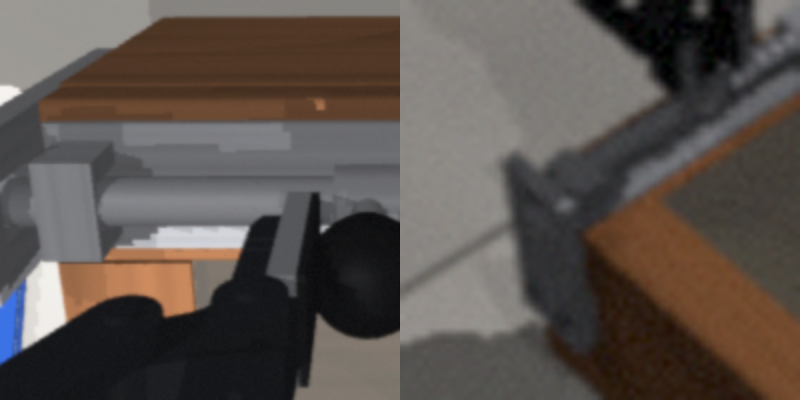

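It has drawn about 12 mm so far, because the arm yields under the spring. I'll pull further.

Call:
arm_command --pt "0 0 0 0 0.0025 0 -1" --pt "0 0 0 0 0.0025 0 -1" --pt "0 0 0 0 0.0025 0 -1" --pt "0 0 0 0 0.0025 0 -1" --pt "0 0 0 0 0 0 -1" --pt "0 0 0 0 0 0 -1" --pt "0 0 0 0 0 0 -1" --pt "0 0 0 0 0 0 -1"

```text
time: 7.5
ee_pos: [0.5011, -0.0134, 0.1389]
tool_rot: [0.001, -0.009, 1.0, -0.003]
contact_force: [-1.1, -8.3, 6.6]
opening: 0.0209
grip_force: 58.6
```

```bash
python3 - <<'E'
from h import *
c=cam('wrist')
cv2.imwrite('pics/g3.png',cv2.resize(c['image'][150:350,100:400],(780,520))[:,:,::-1])
E
```

```text
(no output)
```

View pics/g3.png

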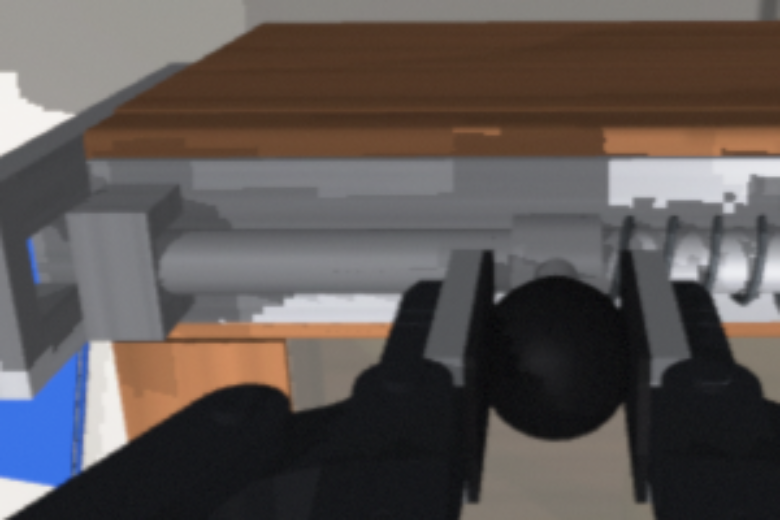

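The bolt is clear: the keeper's eye at (35,255) is open, and about 21 mm is drawn. I'll lift along the hinge arc with the tool turning with the lid, after a quick look at the joint margins.

Call:
arm_command --pt "0 0.015 0 -0.0006 0 -0.0043 -1" --pt "0 0.03 0 -0.0013 0 -0.0085 -1" --pt "0 0.03 0 -0.0013 0 -0.0085 -1" --pt "0 0.03 0 -0.0013 0 -0.0085 -1" --pt "0 0.03 0 -0.0013 0 -0.0085 -1" --pt "0 0.015 0 -0.0006 0 -0.0043 -1" --pt "0 0 0 0 0 0 -1" --pt "0 0 0 0 0 0 -1"

```text
time: 8.55
ee_pos: [0.5091, -0.0137, 0.1787]
tool_rot: [-0.074, -0.009, 0.997, -0.004]
contact_force: [2.0, -7.5, -5.0]
opening: 0.0209
grip_force: 59.0
```

```bash
python3 - <<'E'
from h import *
q=bot.get_state();print(q['qpos'].round(3),q['contact_force'],q['ee_pos'],rot(q['tool_rot']).round(3))
E
```

```text
[-0.476  0.287  0.489  1.897 -0.134  1.142  1.661] [ 2.03865868 -7.47286332 -4.96159021] [ 0.50914976 -0.013659    0.17865264] [[-0.989 -0.019 -0.148]
 [-0.018  1.    -0.01 ]
 [ 0.148 -0.007 -0.989]]
```

Forces are small, the tool tracks the arc, and the joints have margin. Continue lifting.

Call:
arm_command --pt "0 0.015 0 -0.0006 0 -0.0043 -1" --pt "0 0.03 0 -0.0013 0 -0.0085 -1" --pt "0 0.03 0 -0.0013 0 -0.0085 -1" --pt "0 0.03 0 -0.0013 0 -0.0085 -1" --pt "0 0.03 0 -0.0013 0 -0.0085 -1" --pt "0 0.03 0 -0.0013 0 -0.0085 -1" --pt "0 0.03 0 -0.0013 0 -0.0085 -1" --pt "0 0.015 0 -0.0006 0 -0.0043 -1"

```text
time: 9.55
ee_pos: [0.5315, -0.0134, 0.2343]
tool_rot: [-0.18, -0.009, 0.984, -0.006]
contact_force: [-0.5, -7.5, -5.2]
opening: 0.0208
grip_force: 59.0
```

```bash
python3 - <<'E'
from h import *
q=bot.get_state();print(q['qpos'].round(3),q['contact_force'],q['ee_pos'],rot(q['tool_rot']).round(3))
E
```

```text
[-0.431  0.42   0.492  1.645 -0.159  1.488  1.69 ] [-0.47702503 -7.48109286 -5.22328189] [ 0.53148174 -0.01343243  0.23427585] [[-0.935 -0.019 -0.353]
 [-0.015  1.    -0.015]
 [ 0.353 -0.009 -0.935]]
```

Call:
arm_command --pt "0 0.015 0 -0.0006 0 -0.0043 -1" --pt "0 0.03 0 -0.0013 0 -0.0085 -1" --pt "0 0.03 0 -0.0013 0 -0.0085 -1" --pt "0 0.03 0 -0.0013 0 -0.0085 -1" --pt "0 0.03 0 -0.0013 0 -0.0085 -1" --pt "0 0.02 0 -0.0009 0 -0.0057 -1" --pt "0 0 0 0 0 0 -1" --pt "0 0 0 0 0 0 -1"

```text
time: 10.55
ee_pos: [0.555, -0.0129, 0.2715]
tool_rot: [-0.256, -0.008, 0.967, -0.007]
contact_force: [-2.3, -7.6, -3.3]
opening: 0.021
grip_force: 59.1
```

```bash
python3 - <<'E'
from h import *
q=bot.get_state();r=rot(q['tool_rot']);g=q['ee_pos']-.019*r[:,2]
from scipy.optimize import brentq
print(q['qpos'].round(3),q['contact_force'],q['ee_pos'],g,q['dq'].round(3))
print('theta',brentq(lambda t:.1+.2835*np.sin(t)+.058*np.cos(t)-g[2],0,1), np.arcsin(-r[0,2]))
c=cam('scene');cv2.imwrite('pics/f1.png',c['image'][60:320,160:500,::-1])
E
```

```text
[-0.384  0.544  0.489  1.44  -0.177  1.733  1.713] [-2.27145299 -7.55773967 -3.2631347 ] [ 0.555007   -0.01287151  0.27146683] [ 0.56439541 -0.01254584  0.28798203] [-0.001 -0.001  0.001  0.003  0.001 -0.001  0.   ]
theta 0.5052840535222506 0.5168303348368862
```

View pics/f1.png

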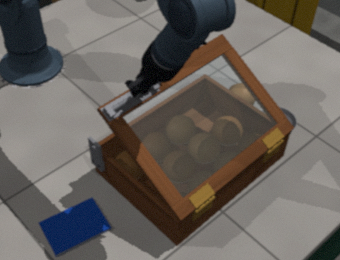

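The picture shows the lid standing open, held by the gripper at about (130,100), with the booklet undisturbed. The lid angle is about 0.505 rad and the arm is at rest, so I'm handing it in.

```bash
python3 -c "
from bench import bot
print(bot.sign_off())"
```

```text
the job is handed in; nothing more can be done
None
```

The bolt is drawn clear of its keeper, and the lid is held steady by the knob at about 0.505 rad, which puts its front edge about 15 cm above the rim; the arm never went near the roll, booklet or dish, and the job is handed in with no verdict shown.

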